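Clamp a candle lid in the press with the click knob

ROBOT

A 6-joint arm with a two-finger parallel gripper is mounted at the origin on the work surface. World frame = base frame: x ahead of the robot, y to its left, z up, the work surface at z = 0. Lengths are in m, angles in rad, forces in N, time in s.
With the tool pointing down it reaches from about 0.25 to 0.775 m from the base axis. Payload 4 kg.
Tool frame: the origin (TCP) lies at the very end of the fingers, on their centre line; the grasp point (between the pads) lies 19 mm behind it; z points along the fingers, y is the direction in which the jaws open and shut (so a half turn about z gives the same grasp; the last joint's range is limited). The gripper opens to 94 mm and grips with 3 to 60 N. Pads are 16 mm wide; open, the fingers measure 119 mm over their backs; the gripper's body (75 mm by 177 mm) begins 78 mm behind the grasp point.
Start: joints at [1.092, 0.087, 1.371, -0, 1.684, -0.103], TCP at [0.202, 0.512, 0.206] pointing down, gripper open.
Joint ranges: [-3.1, 3.1], [-0.76, 2.03], [0.27, 2.55], [-1.08, 4.22], [0.17, 2.65], [-2.57, 2.57]. Speed limits (rad/s): [2.79, 2.79, 3.14, 3.14, 3.14, 3.14].

INTERFACE

Orientations are given as [roll, pitch, yaw] about the fixed x, y, z axes, in that order (R = Rz(yaw) Ry(pitch) Rx(roll)).
In Python, from bench import robot, snapshot, calibration gives the robot as it stands. The module is installed in compiled form; this text tells all that it offers.
- The arm moves only by the tool servo_tool, never from a script. Its argument "series" is text: rows parted by semicolons, each of 5 numbers parted by spaces: the closure, from -1 (fully open) to 1 (shut), then the shift along the tool's x, y, z in cm, then the turn about the tool's z in rad. A call has 1 to 20 rows; each row is the pose to reach, as a shift and turn from the pose commanded when the call began, along the tool's axes at that moment; what a row does not reach only later rows make up. A row lasts 1/12 s, in which the tool goes at most 41.7 mm and 7.16 degrees, less where a joint would pass 70% of its speed; a pose out of reach is approached as far as the arm can. A call with a gripper value outside its range is refused whole. The fingers move at their own pace and stop on an object; the grip force is fixed at half the most. Time passes only in rows, so rows that repeat a pose let the fingers close. It gives the time, the measured TCP pose, the force and the opening at its end, in the units of the state.
- robot.get_obs(): the state, without advancing time (a new reading comes with each control period).
- snapshot(name): name is "side" or "top" or "wrist"; returns (picture, depth): 420x560x3 uint8, red, green, blue; 420x560 float32, m along the optical axis (not along the pixel's ray), 0 where there is no reading.
- calibration(name): a dict with "fx", "fy", "cx", "cy" (pixels), "k1" (the pictures are not rectified: a ray, as slopes to the right and down, at radius r is drawn at 1 + k1 r^2 times it, then the intrinsics apply), "rvec" (rotation vector, rad) and "tvec" (3), from world to camera coordinates, as OpenCV has them; the wrist camera has in their place "tool_from_camera" (4x4, takes a point from camera to tool coordinates, whose origin is the TCP and whose axes are the flange's). Camera axes: x right, y down, z forward; pixel columns grow to the right and rows downward; lengths in m; the calibration is good to about 2 mm. A picture is of the moment at which its call begins: read the wrist's pose just before it. calibration takes no time and is no camera call.
- robot.close_job(): hands the job in, once; it reports no verdict.
The state is a dict: "time": time; "joint_positions": joint angles; "qvel": joint speeds; "joint_torque": joint torques, N m; "tool_pos": TCP position; "ee_rot": TCP orientation; "wrist_force": force on the tool from outside, world axes, zero at the start; "wrist_torque": the same for the moment, N m; "width": finger opening in m.
Only numpy, scipy, OpenCV 4.12 (cv2) and the standard library are available. Lean on these libraries where they do the work, as an engineer would, in place of code of your own. Each camera call takes 0.05 s, during which the arm holds its last target. There are 200 camera calls.

TASK

Push the blue carriage with the copper candle gently into the lid press until it is fully home against the rubber stop, without ramming it. Then turn the red torque-limiting knob on top clockwise (seen from above) until the pad presses on the lid and the knob slips and clicks; stop at that first click, before a second one, and let go, leaving the candle clamped. Do not disturb the other things on the table.

Things in the scene. Friction and masses are not known exactly. Their poses are not given: they have to be found in the camera images.
- press: Lid press, fixed: grey base plate 130 x 8 mm from press x = -0.245 to 0.115, two aluminium posts (y = +-60 mm) and a bridge (40 mm along x, 142 mm along y, z 118 to 136 mm). Origin on the table under the vertical screw axis; x is the direction in which the carriage is pushed in (away from the robot), z up. Turned up to 0.35 rad.
- carriage: Blue carriage, 84 mm wide, sliding on the base along the press's x; origin at its nest's centre, underside, 9 mm above the table. It starts pulled out to press x = -0.090; home (its far edge on the rubber stop) the origin is on the screw axis within 5 mm, depending on where the stop is set. Sliding friction about 2.5 N; it stays where it is left.
- push_plate (a point): Middle of the robot-side face of the orange upright push plate on the carriage, 44 mm above the table; the plate is 64 mm wide, 10 mm thick, its top 65 mm above the table. At press x = -0.181 pulled out, -0.096 to -0.086 when home. Push it along the press's x; fingertips can stand before it down to 20 mm above the table.
- buffer: Black rubber stop, 12 x 70 x 16 mm, set somewhere on the press base behind the posts (press x 0.044 to 0.052); it stops the carriage, whose origin is then 48 mm before the stop's. Pressing the carriage on it with more than 25 N is ramming. Origin at the centre of its underside.
- candle: Candle in a copper tumbler with a flat bamboo lid, 58 mm across, 70 mm high, 240 to 390 g; origin at the centre of its underside. It stands loose in the carriage nest (lips 8 mm high, 2.5 mm play), the top of its lid 87 mm above the table.
- pad_place (a point): Fixed point on the screw axis under the bridge, 95 mm above the table. Here hangs the round black rubber pad, 42 mm across; its underside starts between this height and 6 mm lower, 2 to 8 mm clear of the lid (not measured), and goes down 16 mm for each clockwise turn of the screw. The screw holds by itself when let go. The clutch limits the push on the lid to some 20 to 40 N.
- knob: Red knurled round knob, 36 mm across, its side free from 148 to 183 mm above the table, on the screw axis; it keeps its height. Grip and regrip it from above at any yaw. Clockwise tightens. It turns the screw at about 0.12 N m; once the pad bears on the lid it slips on the collar at about 0.18 N m, one click per 40 degrees, the torque falling to about 0.08 at each click. Grips off the axis add side load.
- knob_mark (a point): White dash on the top of the red knob, 13 mm from the screw axis, 183.5 mm above the table; its frame turns with the knob (z up, x outward through the mark). Slip shows as the white dash leaving the yellow one, clockwise.
- collar_mark (a point): Yellow dash, 24 mm from the axis, on the black collar (58 mm across, top 146.5 mm above the table) under the knob; its frame turns with collar and screw (z up, x outward). It starts on the same radius as the white dash and turns with the knob until the clutch slips. Horizontal distance of the marks: 11 mm unslipped, 16.3 mm after one click, 25 mm after two.
- glass_a: Clear tumbler with wooden sticks, 62 mm across, 80 mm high, sticks to 120 mm, left of the press. Leave it alone.
- glass_b: Clear tumbler with a wooden stick, 62 mm across, 80 mm high, right of the press. Leave it alone.
- spare_candle: White candle with a bamboo lid, 58 mm across, 70 mm high, left of the press. Leave it alone.
- lid_stack: Stack of bamboo lids, 58 mm across, 39 mm high, right of the press. Leave it alone.
- yellow_cup: Yellow cup with wooden sticks, 70 mm across, 85 mm high, on the left of the table. Leave it alone.
- pink_cup: Pink cup, 64 mm across, 70 mm high, on the right of the table. Leave it alone.
- marker_pen: Marker pen lying on the table, 125 mm long, 13 mm thick. Leave it alone.

How it is judged:
On the way, in this order (a step that is already met when the one before it is completed fails the run):
1. the carriage is fully home against the stop, the candle standing in it (x of carriage in the frame of buffer above -0.05 m and angle between candle's own z axis and vertical below 0.05 rad), for 0.2 s.
2. the knob has slipped by at least one click with the pad pressing on the lid (x of carriage in the frame of buffer above -0.05 m and horizontal distance between knob_mark and collar_mark above 0.015 m and contact force between candle and carriage above 8 N), for 0.1 s.
At the end, for the whole second after the job is handed in: The carriage is within 2 mm of home, the candle upright and at rest under the pad (within 10 mm of the screw axis), the pad clamping it (it bears on the carriage with more than 8 N), and the knob slipped by one click and not by two (marks 15 to 24 mm apart), with the robot clear (all of step 2 and angle between candle's own z axis and vertical below 0.05 rad and horizontal distance between knob_mark and collar_mark below 0.024 m and horizontal distance between candle and press below 0.01 m and linear speed of candle below 0.01 m/s); the robot touches nothing.
It fails at once if the carriage is rammed against its stop with more than 25 N (contact force between carriage and buffer above 25 N).
It fails at once if the knob is turned on to a second click (horizontal distance between knob_mark and collar_mark above 0.024 m).
It fails at once if another thing on the table is shifted by more than 20 mm or knocked over (distance of any of glass_a, glass_b, spare_candle, lid_stack, yellow_cup, pink_cup, marker_pen from where it was at the start of the episode above 0.02 m or angle between any of glass_a, glass_b, spare_candle, lid_stack, yellow_cup, pink_cup, marker_pen's own z axis and vertical above 0.3 rad).
It also fails if it takes over 72 s, if anything falls off the work surface, if the arm or the gripper's body presses on something with over 40 N, if the wrist force passes 120 N, or if a joint passes its speed limit or range.

## Working session

There is one attempt and no reset: what is moved stays moved. The work goes in short steps, Python scripts to look and compute and a tool call to move; the robot and the scene stay as the last step left them, time stands still between calls to the robot, and variables do not carry over. Pictures are saved under pics/ and viewed, about 8 in all and at most 12, crops included, and the job is handed in when it is done.

Besides the shell and the picture viewer there is one more tool, called after ">>>" by a JSON object that holds its "api" and its "payload", one argument or row to a line. servo_tool: Moves the arm, as the interface text tells. Its arguments: {"type":"object","properties":{"series":{"type":"string"}},"required":["series"]}

```bash
mkdir -p pics
cat > h.py <<'E'
import numpy as np, cv2
from bench import robot, snapshot, calibration
from scipy.spatial.transform import Rotation as R
def T(name,obs=None):
    c=calibration(name)
    if name=="wrist":
        o=obs or robot.get_obs(); W=np.eye(4); W[:3,:3]=R.from_euler('xyz',o['ee_rot']).as_matrix(); W[:3,3]=o['tool_pos']
        return c,W@np.array(c['tool_from_camera'])
    M=np.eye(4); M[:3,:3]=cv2.Rodrigues(np.array(c['rvec'],float))[0]; M[:3,3]=np.ravel(c['tvec'])
    return c,np.linalg.inv(M)
def cloud(name,depth,obs=None):
    c,W=T(name,obs); K=np.array([[c['fx'],0,c['cx']],[0,c['fy'],c['cy']],[0,0,1]])
    h,w=depth.shape; uv=np.stack(np.meshgrid(np.arange(w),np.arange(h)),-1).reshape(-1,1,2).astype(float)
    n=cv2.undistortPoints(uv,K,np.array([c['k1'],0,0,0.]))[:,0].reshape(h,w,2)
    P=np.concatenate([n*depth[...,None],depth[...,None]],-1)
    return P@W[:3,:3].T+W[:3,3]
def rays(name,uv,z,obs=None):
    c,W=T(name,obs); K=np.array([[c['fx'],0,c['cx']],[0,c['fy'],c['cy']],[0,0,1]])
    n=cv2.undistortPoints(np.array(uv,float).reshape(-1,1,2),K,np.array([c['k1'],0,0,0.]))[:,0]
    d=np.c_[n,np.ones(len(n))]@W[:3,:3].T; o=W[:3,3]
    return o+d*((z-o[2])/d[:,2])[:,None]
def save(n,p): cv2.imwrite(f'pics/{n}.png',p[...,::-1])
E
python3 - <<'E'
from h import *
o=robot.get_obs(); print({k:np.round(v,3) for k,v in o.items()})
for n in("top","side"):
    p,d=snapshot(n); save(n+'0',p); np.savez(n+'0',p=p,d=d); print(n,T(n)[1].round(3).tolist())
E
```

```text
{'time': np.float64(0.0), 'joint_positions': array([ 1.092,  0.088,  1.372,  0.   ,  1.684, -0.103]), 'qvel': array([-0.   , -0.   , -0.001, -0.002, -0.002, -0.002]), 'joint_torque': array([-1.0000e-03, -3.4017e+01, -3.0243e+01,  7.2000e-02,  3.3000e-02,
       -0.0000e+00]), 'tool_pos': array([0.202, 0.511, 0.204]), 'ee_rot': array([-3.139, -0.   ,  2.766]), 'wrist_force': array([0.13 , 0.198, 0.067]), 'wrist_torque': array([-0.001, -0.044, -0.038]), 'width': np.float64(0.094)}
top [[0.007, -0.991, 0.13, 0.316], [-1.0, -0.009, -0.009, -0.003], [0.01, -0.13, -0.991, 1.659], [0.0, 0.0, 0.0, 1.0]]
side [[-0.989, -0.091, 0.12, 0.324], [-0.15, 0.509, -0.847, 1.104], [0.016, -0.856, -0.517, 0.832], [0.0, 0.0, 0.0, 1.0]]
```

View pics/top0.png

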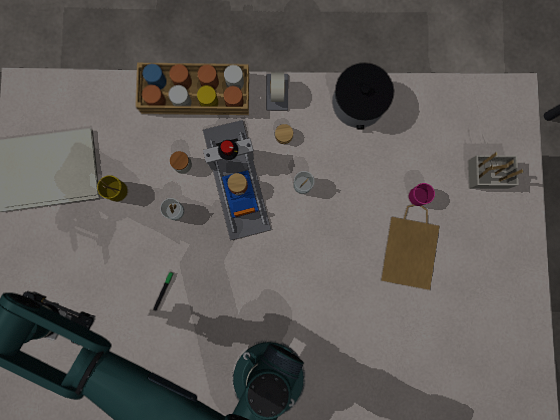

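View pics/side0.png

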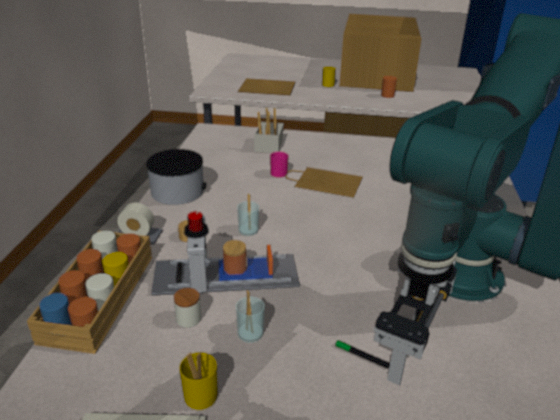

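The top view shows the press, with the knob at (227,149), the candle at (237,183) and the push plate at (245,212). The neighbours are glass_a (172,209), glass_b (303,183), the spare candle (179,160) and the lid stack (284,133). Next I'll measure the pose.

Run:
```python
from h import *
f=np.load('top0.npz'); p,d=f['p'],f['d']; X=cloud('top',d); hsv=cv2.cvtColor(p,cv2.COLOR_RGB2HSV)
H,S,V=[hsv[...,i].astype(int) for i in range(3)]
sub=np.zeros(d.shape,bool); sub[115:245,195:275]=1
def rep(n,m):
    q=X[m]; print(n,m.sum(),np.median(q,0).round(4),q.min(0).round(3),q.max(0).round(3)); return q
red=rep('red',sub&((H<5)|(H>174))&(S>190)&(V>90)&(X[...,2]>.165))
blue=rep('blue',sub&(H>100)&(H<125)&(S>150)&(V>50))
orr=rep('orange',sub&(H>5)&(H<14)&(S>180)&(np.arange(420)[:,None]>200)&(X[...,2]>.05))
c=rep('candle',sub&(X[...,2]>.075)&(X[...,2]<.1)&(np.arange(420)[:,None]>170)&(np.arange(420)[:,None]<196))
br=rep('bridge',sub&(X[...,2]>.125)&(X[...,2]<.142)&(S<60))
base=sub&(X[...,2]>.003)&(X[...,2]<.014)&(S<80)
q=rep('base',base)
for n,q in(('orange',orr),('base',q),('bridge',br),('blue',blue)):
    r=cv2.minAreaRect((q[:,:2]*1000).astype(np.float32)); print(n,r)
k=cv2.minEnclosingCircle((red[:,:2]*1000).astype(np.float32)); print('knob',k)
k=cv2.minEnclosingCircle((c[:,:2]*1000).astype(np.float32)); print('candle',k)
for n,m in(('others',X[...,2]>.02),):
    l,_,st,ce=cv2.connectedComponentsWithStats((m&(d>0)).astype(np.uint8))
    for i in range(1,l):
        if 40<st[i,4]<4000: a=X[_==i]; print(st[i],a.min(0).round(3),a.max(0).round(3))
```

```text
red 102 [0.6608 0.1243 0.1829] [0.644 0.107 0.175] [0.676 0.138 0.194]
blue 669 [0.5356 0.0885 0.0174] [0.477 0.036 0.007] [0.624 0.149 0.038]
orange 35 [0.4903 0.0739 0.0629] [0.478 0.047 0.051] [0.5   0.107 0.07 ]
candle 293 [0.5737 0.098  0.0861] [0.546 0.071 0.075] [0.603 0.127 0.095]
bridge 440 [0.6577 0.1189 0.1355] [0.624 0.053 0.125] [0.697 0.195 0.142]
base 3173 [0.5992 0.1079 0.0067] [ 0.394 -0.014  0.003] [0.804 0.238 0.014]
orange ((490.3409423828125, 77.15033721923828), (9.338701248168945, 61.449867248535156), 15.722800254821777)
base ((599.0517578125, 112.16998291015625), (408.4342346191406, 249.10171508789062), 0.4462885856628418)
bridge ((658.0059204101562, 122.48168182373047), (54.88133239746094, 142.85659790039062), 18.58709716796875)
blue ((551.4642333984375, 93.58786010742188), (131.70005798339844, 83.5228500366211), 15.300106048583984)
knob ((660.0924682617188, 123.82888793945312), 16.822542190551758)
candle ((574.6256103515625, 98.5628662109375), 29.11427879333496)
[ 332   62   62   68 3093] [ 0.755 -0.366  0.02 ] [ 0.939 -0.191  0.138]
[270  72  15  30 411] [ 0.833 -0.041  0.044] [0.923 0.003 0.105]
[275 124  18  20 270] [ 0.71  -0.067  0.022] [ 0.766 -0.014  0.047]
[203 138  51  31 880] [0.624 0.052 0.02 ] [0.721 0.195 0.194]
[170 151  21  22 344] [0.613 0.246 0.02 ] [0.67  0.302 0.08 ]
[470 152  53  36 974] [ 0.574 -0.742  0.02 ] [ 0.665 -0.616  0.153]
[224 171  28  30 440] [0.529 0.059 0.02 ] [0.62  0.142 0.095]
[293 171  21  23 200] [ 0.551 -0.129  0.02 ] [ 0.612 -0.07   0.119]
[ 95 175  32  26 413] [0.523 0.438 0.02 ] [0.592 0.534 0.129]
[410 183  25  23 258] [ 0.517 -0.492  0.02 ] [ 0.58  -0.428  0.079]
[160 198  24  22 220] [0.466 0.263 0.02 ] [0.526 0.324 0.088]
[231 204  26  13 129] [0.478 0.042 0.02 ] [0.517 0.119 0.072]
```

Press yaw is about 0.277 and the screw axis is at about (0.660, 0.124). I'll move to in front of the push plate with the fingers shut.

>>> {"api": "servo_tool", "payload": {
  "series": "1 -1 -0.8 0 -0.02; 1 -3 -2.5 0 -0.06; 1 -6 -5 0 -0.1; 1 -9 -7.6 0 -0.15; 1 -12 -10.2 0 -0.2; 1 -15 -12.7 0 -0.25; 1 -18 -15.2 0 -0.3; 1 -21 -17.8 0 -0.35; 1 -24 -20.3 0 -0.4; 1 -27 -22.8 1 -0.45; 1 -30 -25.4 2 -0.5; 1 -33 -27.9 3 -0.55; 1 -35.5 -30 4 -0.6; 1 -37.5 -31.7 5 -0.64; 1 -38.6 -32.7 6 -0.653; 1 -39 -33 7 -0.653; 1 -39 -33 8 -0.653; 1 -39 -33 8 -0.653; 1 -39 -33 8 -0.653"
}}

```text
time: 1.68
tool_pos: [0.4426, 0.0625, 0.1247]
ee_rot: [3.141, -0.002, -2.863]
wrist_force: [-0.1, -0.5, -0.4]
width: 0.0008
```

Run:
```python
from h import *
o=robot.get_obs(); print({k:np.round(v,4) for k,v in o.items()})
p,d=snapshot("wrist"); save('w1',p); np.savez('w1',p=p,d=d)
X=cloud('wrist',d,o); hsv=cv2.cvtColor(p,cv2.COLOR_RGB2HSV); H,S,V=[hsv[...,i].astype(int) for i in range(3)]
m=(H>5)&(H<16)&(S>170)&(X[...,2]>.055)&(X[...,2]<.072)&(d>0)
q=X[m]; print(m.sum(), cv2.minAreaRect((q[:,:2]*1000).astype(np.float32)) if m.sum()>5 else '')
m=((H<5)|(H>174))&(S>170)&(V>80)&(X[...,2]>.17); q=X[m]; print(m.sum(), cv2.minEnclosingCircle((q[:,:2]*1000).astype(np.float32)) if m.sum()>5 else '')
```

```text
{'time': np.float64(1.6833), 'joint_positions': array([ 1.2900e-02, -1.1310e-01,  1.7295e+00,  6.0000e-04,  1.5271e+00,
       -1.8362e+00]), 'qvel': array([ 0.0074, -0.0145, -0.0259, -0.0022,  0.0005, -0.0046]), 'joint_torque': array([-3.64400e-01, -2.39382e+01, -2.88481e+01, -5.40000e-02,
        6.41000e-02,  4.80000e-03]), 'tool_pos': array([0.4426, 0.0625, 0.1247]), 'ee_rot': array([ 3.1405e+00, -1.7000e-03, -2.8633e+00]), 'wrist_force': array([-0.1108, -0.4542, -0.4478]), 'wrist_torque': array([ 0.0549, -0.0018,  0.0209]), 'width': np.float64(0.0008)}
373 ((488.1266174316406, 76.66866302490234), (9.279623031616211, 62.25725173950195), 15.011515617370605)
0
```

View pics/w1.png

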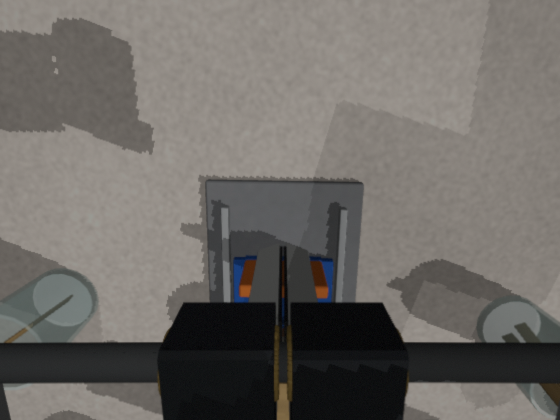

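The jaws are centred on the base: the tool is at column 283 and the base spans 207–360, parallel to it. Next I'll lower the tool, approach, and push part of the way.

>>> {"api": "servo_tool", "payload": {
  "series": "1 0 0 2 0; 1 0 0 5 0; 1 0 0 7.5 0; 1 0 0 9 0; 1 -1 0 9 0; 1 -2 0 9 0; 1 -2.6 0 9 0; 1 -2.9 0 9 0; 1 -3.2 0 9 0; 1 -3.5 0 9 0; 1 -3.8 0 9 0; 1 -4.1 0 9 0; 1 -4.4 0 9 0; 1 -4.8 0 9 0; 1 -5.2 0 9 0; 1 -5.6 0 9 0; 1 -6 0 9 0"
}}

```text
time: 3.15
tool_pos: [0.5017, 0.0778, 0.0355]
ee_rot: [-3.141, -0.0, -2.864]
wrist_force: [-2.9, -2.5, 1.2]
width: 0.0002
```

>>> {"api": "servo_tool", "payload": {
  "series": "1 -0.3 0 0 0; 1 -0.6 0 0 0; 1 -0.9 0 0 0; 1 -1.2 0 0 0; 1 -1.5 0 0 0; 1 -1.8 0 0 0; 1 -2.1 0 0 0; 1 -2.4 0 0 0; 1 -2.7 0 0 0; 1 -3 0 0 0; 1 -3.3 0 0 0; 1 -3.6 0 0 0; 1 -3.9 0 0 0; 1 -4.2 0 0 0; 1 -4.5 0 0 0; 1 -4.8 0 0 0; 1 -5 0 0 0; 1 -5 0 0 0"
}}

```text
time: 4.65
tool_pos: [0.5499, 0.0922, 0.0355]
ee_rot: [3.141, 0.001, -2.864]
wrist_force: [-1.2, -1.8, -0.1]
width: 0.0007
```

Run:
```python
from h import *
o=robot.get_obs(); print(o['wrist_force'].round(2))
p,d=snapshot("top"); np.savez('top1',p=p,d=d); X=cloud('top',d)
hsv=cv2.cvtColor(p,cv2.COLOR_RGB2HSV); H,S,V=[hsv[...,i].astype(int) for i in range(3)]
p2,d2=snapshot("side"); c=cv2.resize(p2[190:310,130:320],(760,480),interpolation=cv2.INTER_CUBIC); save('s1',c)
a=np.array(o['tool_pos'][:2]); u=np.array([np.cos(.278),np.sin(.278)]); print((a-[.660,.1238])@u)
```

```text
[-1.22 -1.85 -0.07]
-0.11451540229397113
```

View pics/s1.png

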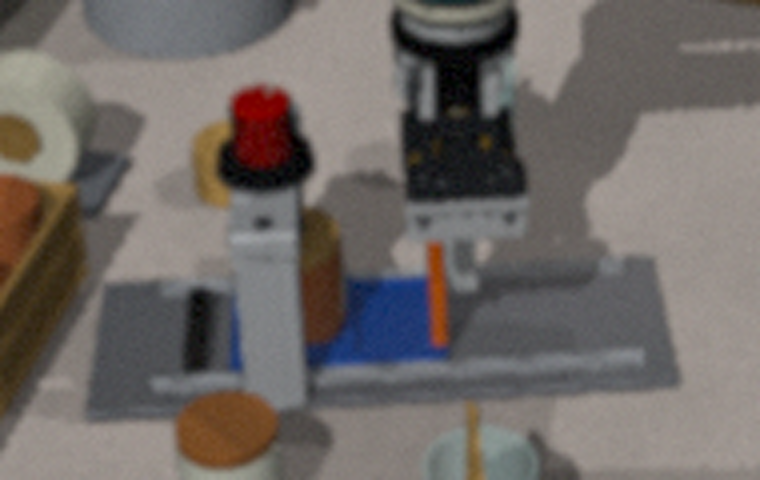

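The carriage's far edge is about 15 mm short of the black stop. I'll creep forward from here.

>>> {"api": "servo_tool", "payload": {
  "series": "1 -0.1 0 0 0; 1 -0.2 0 0 0; 1 -0.3 0 0 0; 1 -0.4 0 0 0; 1 -0.5 0 0 0; 1 -0.6 0 0 0; 1 -0.7 0 0 0; 1 -0.75 0 0 0; 1 -0.8 0 0 0; 1 -0.85 0 0 0; 1 -0.9 0 0 0; 1 -0.95 0 0 0; 1 -1.0 0 0 0"
}}

```text
time: 5.83
tool_pos: [0.559, 0.0944, 0.0355]
ee_rot: [3.141, 0.0, -2.864]
wrist_force: [-2.9, 1.1, 0.8]
width: 0.0005
```

>>> {"api": "servo_tool", "payload": {
  "series": "1 -0.05 0 0 0; 1 -0.1 0 0 0; 1 -0.15 0 0 0; 1 -0.2 0 0 0; 1 -0.25 0 0 0; 1 -0.3 0 0 0"
}}

```text
time: 6.33
tool_pos: [0.5619, 0.0952, 0.0355]
ee_rot: [3.142, 0.0, -2.864]
wrist_force: [-2.8, 0.8, 1.9]
width: 0.0002
```

>>> {"api": "servo_tool", "payload": {
  "series": "1 -0.04 0 0 0; 1 -0.08 0 0 0; 1 -0.12 0 0 0; 1 -0.16 0 0 0; 1 -0.2 0 0 0"
}}

```text
time: 6.75
tool_pos: [0.5638, 0.0957, 0.0355]
ee_rot: [-3.142, 0.0, -2.864]
wrist_force: [-3.4, 0.8, 0.9]
width: 0.0007
```

>>> {"api": "servo_tool", "payload": {
  "series": "1 -0.04 0 0 0; 1 -0.08 0 0 0; 1 -0.12 0 0 0; 1 -0.16 0 0 0; 1 -0.2 0 0 0"
}}

```text
time: 7.17
tool_pos: [0.5657, 0.0963, 0.0355]
ee_rot: [-3.142, 0.0, -2.864]
wrist_force: [-2.7, 0.6, 1.2]
width: 0.0004
```

>>> {"api": "servo_tool", "payload": {
  "series": "1 -0.04 0 0 0; 1 -0.08 0 0 0; 1 -0.12 0 0 0; 1 -0.16 0 0 0"
}}

```text
time: 7.5
tool_pos: [0.566, 0.0963, 0.0355]
ee_rot: [3.142, -0.003, -2.864]
wrist_force: [-7.1, -0.4, 3.9]
width: 0.0007
```

The force has risen and the tool has stalled, so the carriage is on the stop. I'll seat it lightly and hold.

>>> {"api": "servo_tool", "payload": {
  "series": "1 -0.05 0 0 0; 1 -0.08 0 0 0; 1 -0.08 0 0 0; 1 -0.08 0 0 0; 1 -0.08 0 0 0"
}}

```text
time: 7.92
tool_pos: [0.566, 0.0963, 0.0355]
ee_rot: [3.142, -0.005, -2.865]
wrist_force: [-8.3, -1.2, 5.8]
width: 0.0008
```

>>> {"api": "servo_tool", "payload": {
  "series": "1 0.5 0 0 0; 1 2 0 0 0; 1 4.5 0 0 0; 0 5 0 -3 0; -1 5 0 -7 0; -1 5 0 -11 0; -1 5 0 -15 0; -1 5 0 -18 0; -1 3 0 -21 0; -1 0 0 -23 0; -1 -3 0 -23 0; -1 -6 0 -23 0; -1 -6 0 -23 0; -1 -6 0 -23 0"
}}

```text
time: 9.08
tool_pos: [0.6271, 0.1133, 0.2632]
ee_rot: [-3.141, -0.002, -2.864]
wrist_force: [0.1, 0.6, -0.5]
width: 0.0706
```

Run:
```python
from h import *
o=robot.get_obs(); print(o['wrist_force'].round(2),o['tool_pos'].round(4),o['ee_rot'].round(4),o['joint_positions'].round(3)); print(np.round(calibration('wrist')['tool_from_camera'],3))
p,d=snapshot("wrist"); save('w2',p); np.savez('w2',p=p,d=d,pos=o['tool_pos'],rot=o['ee_rot'])
X=cloud('wrist',d,o); hsv=cv2.cvtColor(p,cv2.COLOR_RGB2HSV); H,S,V=[hsv[...,i].astype(int) for i in range(3)]
m=((H<5)|(H>174))&(S>170)&(V>80)&(X[...,2]>.178)&(X[...,2]<.19); q=X[m]; print(m.sum(), cv2.minEnclosingCircle((q[:,:2]*1000).astype(np.float32)) if m.sum()>5 else '')
```

```text
[ 0.14  0.63 -0.54] [0.6271 0.1133 0.2632] [-3.1414e+00 -1.6000e-03 -2.8644e+00] [ 0.09   0.285  1.027 -0.     1.831 -1.758]
[[ 0.001 -0.965 -0.264  0.077]
 [ 1.     0.001 -0.     0.001]
 [ 0.    -0.264  0.965 -0.181]
 [ 0.     0.     0.     1.   ]]
1452 ((658.9482421875, 122.46034240722656), 17.74056053161621)
```

View pics/w2.png

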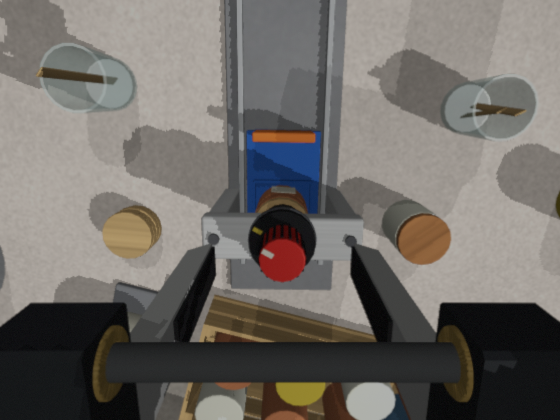

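The knob is at (0.659, 0.1225) with a fitted radius of 17.7 mm against the stated 18 mm. The white dash is at (266,254) and the yellow one at (257,231), on the same radius. Next I'll go above the knob and wind j6 back so that one grip covers the whole turn.

>>> {"api": "servo_tool", "payload": {
  "series": "-1 -0.5 0 0 -0.1; -1 -1 0 0 -0.2; -1 -1.7 0 0 -0.3; -1 -2.3 0 0 -0.4; -1 -3 0 0 -0.5; -1 -3.3 0 2 -0.6; -1 -3.3 0 4 -0.65; -1 -3.3 0 6 -0.65; -1 -3.3 0 6.5 -0.65; -1 -3.3 0 6.5 -0.65; -1 -3.3 0 6.5 -0.65"
}}

```text
time: 10.05
tool_pos: [0.6572, 0.1222, 0.202]
ee_rot: [-3.14, 0.001, -2.215]
wrist_force: [-0.1, 0.4, 0.9]
width: 0.0942
```

Run:
```python
from h import *
o=robot.get_obs(); print(o['wrist_force'].round(2),o['tool_pos'].round(4),o['ee_rot'].round(4),o['joint_positions'].round(3))
p,d=snapshot("wrist"); save('w3',p)
X=cloud('wrist',d,o); hsv=cv2.cvtColor(p,cv2.COLOR_RGB2HSV); H,S,V=[hsv[...,i].astype(int) for i in range(3)]
m=((H<5)|(H>174))&(S>170)&(V>80)&(X[...,2]>.178)&(X[...,2]<.19); q=X[m]; k=cv2.minEnclosingCircle((q[:,:2]*1000).astype(np.float32));print(m.sum(),k)
A=R.from_euler('xyz',o['ee_rot']).as_matrix(); print('shift tool xy mm',((np.r_[k[0],0]-np.r_[o['tool_pos'][:2]*1000,0])@A).round(2))
```

```text
[-0.12  0.43  0.91] [0.6572 0.1222 0.202 ] [-3.1402e+00  1.2000e-03 -2.2148e+00] [ 0.099  0.355  1.058 -0.     1.727 -2.399]
2532 ((658.956298828125, 122.06048583984375), 17.721643447875977)
shift tool xy mm [-0.97 -1.44  0.  ]
```

View pics/w3.png

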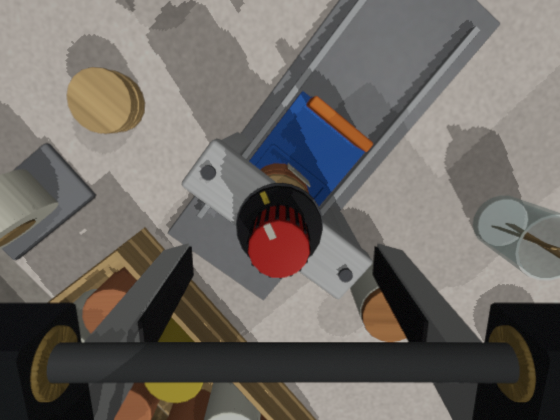

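>>> {"api": "servo_tool", "payload": {
  "series": "-1 -0.1 -0.14 1.5 0; -1 -0.1 -0.14 3 0; -1 -0.1 -0.14 4.2 0; -1 -0.1 -0.14 5 0; -1 -0.1 -0.14 5 0; 0 -0.1 -0.14 5 0; 0.3 -0.1 -0.14 5 0; 1 -0.1 -0.14 5 0; 1 -0.1 -0.14 5 0; 1 -0.1 -0.14 5 0; 1 -0.1 -0.14 5 0; 1 -0.1 -0.14 5 0; 1 -0.1 -0.14 5 0; 1 -0.1 -0.14 5 0"
}}

```text
time: 11.27
tool_pos: [0.6592, 0.1223, 0.1505]
ee_rot: [-3.141, -0.0, -2.214]
wrist_force: [3.0, -3.2, 0.8]
width: 0.0373
```

```bash
cat > m.py <<'E'
from h import *
import sys
def marks(tag=None):
    o=robot.get_obs(); p,d=snapshot("wrist")
    if tag: save(tag,p)
    hsv=cv2.cvtColor(p,cv2.COLOR_RGB2HSV); H,S,V=[hsv[...,i].astype(int) for i in range(3)]
    roi=np.zeros(H.shape,bool); roi[150:340,200:360]=1
    ax=np.array([.659,.1222]); out=[]
    for n,m,z in(('white',roi&(S<60)&(V>150),.1835),('yellow',roi&(H>20)&(H<35)&(S>120)&(V>90),.1465)):
        l,lab,st,ce=cv2.connectedComponentsWithStats(m.astype(np.uint8)); best=None
        for i in range(1,l):
            if st[i,4]<8: continue
            w=rays('wrist',[ce[i]],z,o)[0,:2]; r=np.hypot(*(w-ax)); e=abs(r-(.013 if n=='white' else .024))
            if e<.006 and (best is None or e<best[0]): best=(e,w,r,st[i,4],ce[i].round(0))
        if best: out.append(best[1]); a=best[1]-ax; print(n,'r',round(best[2],4),'ang',np.degrees(np.arctan2(a[1],a[0])).round(1),best[3:])
        else: print(n,'none')
    if len(out)==2: print('dist mm',1000*np.hypot(*(out[0]-out[1])))
    print('t',o['time'],o['tool_pos'].round(4),'yaw',o['ee_rot'][2].round(3),'F',o['wrist_force'].round(1),'M',o['wrist_torque'].round(3),'w',o['width'].round(4),'j6',o['joint_positions'][5].round(3))
marks(sys.argv[1] if len(sys.argv)>1 else None)
E
python3 m.py w4
```

```text
white r 0.0116 ang -100.5 (np.int32(174), array([269., 267.]))
yellow r 0.0236 ang -102.3 (np.int32(102), array([262., 218.]))
dist mm 11.944358707648083Traceback (most recent call last):
  File "m.py", line 19, in <module>
    marks(sys.argv[1] if len(sys.argv)>1 else None)
    ~~~~~^^^^^^^^^^^^^^^^^^^^^^^^^^^^^^^^^^^^^^^^^^
  File "m.py", line 18, in marks
    print('t',o['time'],o['tool_pos'].round(4),'yaw',o['ee_rot'][2].round(3),'F',o['wrist_force'].round(1),'M',o['wrist_torque'].round(3),'w',o['width'].round(4),'j6',o['joint_positions'][5].round(3))
                                                                                                                                              ^^^^^^^^^^^^^^^^
AttributeError: 'float' object has no attribute 'round'
```

View pics/w4.png

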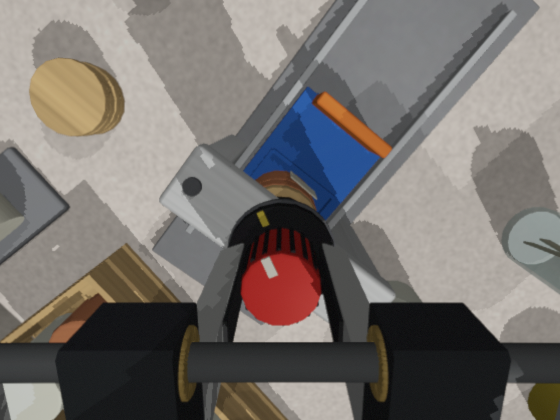

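Gripped, and both dashes are readable: white (269,267), yellow (262,218), unslipped. I'll turn about 40° clockwise and check.

```bash
sed -i "s/o\['width'\].round(4)/round(float(o['width']),4)/" m.py
```

>>> {"api": "servo_tool", "payload": {
  "series": "1 0 0 0 0; 1 0 0 0 0; 1 0 0 0 0.05; 1 0 0 0 0.11; 1 0 0 0 0.17; 1 0 0 0 0.23; 1 0 0 0 0.29; 1 0 0 0 0.35; 1 0 0 0 0.41; 1 0 0 0 0.47; 1 0 0 0 0.53; 1 0 0 0 0.59; 1 0 0 0 0.65; 1 0 0 0 0.7; 1 0 0 0 0.7"
}}

```text
time: 12.57
tool_pos: [0.6598, 0.122, 0.1506]
ee_rot: [-3.141, 0.001, -2.916]
wrist_force: [3.3, -2.0, -0.5]
width: 0.0355
```

```bash
python3 m.py
```

```text
white none
yellow r 0.0234 ang -142.8 (np.int32(99), array([264., 218.]))
t 12.5667 [0.6598 0.122  0.1506] yaw -2.916 F [ 3.3 -2.  -0.5] M [-0.198 -0.58  -0.132] w 0.0355 j6 -1.698
```

```bash
sed -i 's/(S<60)&(V>150)/(S<110)\&(V>95)/' m.py; python3 m.py w5; python3 -c "
import cv2;p=cv2.imread('pics/w5.png');h=cv2.cvtColor(p,cv2.COLOR_BGR2HSV);print(h[255:282:4,262:280:4].tolist())"
```

```text
white r 0.0117 ang -141.4 (np.int32(201), array([271., 267.]))
yellow r 0.0234 ang -142.7 (np.int32(100), array([264., 218.]))
dist mm 11.69421026021677
t 12.6167 [0.6598 0.122  0.1506] yaw -2.914 F [ 3.4 -1.8 -0.4] M [-0.196 -0.612 -0.104] w 0.0356 j6 -1.7
[[[0, 198, 76], [0, 205, 81], [2, 198, 90], [1, 204, 104], [1, 201, 114]], [[1, 174, 98], [18, 28, 109], [23, 19, 120], [0, 199, 110], [1, 204, 110]], [[1, 195, 111], [21, 21, 121], [24, 21, 121], [4, 86, 107], [1, 209, 110]], [[1, 206, 110], [13, 34, 119], [24, 21, 121], [24, 21, 121], [2, 206, 110]], [[1, 211, 110], [1, 193, 111], [24, 21, 120], [23, 19, 121], [3, 122, 107]], [[1, 208, 109], [1, 211, 110], [12, 36, 119], [24, 21, 121], [9, 50, 117]], [[1, 204, 110], [1, 212, 108], [1, 204, 110], [1, 204, 110], [1, 208, 109]]]
```

>>> {"api": "servo_tool", "payload": {
  "series": "1 0 0 0 0.05; 1 0 0 0 0.1; 1 0 0 0 0.15; 1 0 0 0 0.2; 1 0 0 0 0.25; 1 0 0 0 0.3; 1 0 0 0 0.35; 1 0 0 0 0.4; 1 0 0 0 0.4"
}}

```text
time: 13.42
tool_pos: [0.6598, 0.1221, 0.1506]
ee_rot: [3.142, 0.002, 2.969]
wrist_force: [4.3, -2.6, -1.1]
width: 0.0355
```

```bash
python3 m.py
```

```text
white r 0.0116 ang -164.5 (np.int32(203), array([271., 267.]))
yellow r 0.0233 ang -165.8 (np.int32(120), array([264., 218.]))
dist mm 11.754520023443195
t 13.4167 [0.6598 0.1221 0.1506] yaw 2.969 F [ 4.3 -2.6 -1.1] M [-0.2   -0.796 -0.099] w 0.0355 j6 -1.299
```

>>> {"api": "servo_tool", "payload": {
  "series": "1 0 0 0 0.05; 1 0 0 0 0.1; 1 0 0 0 0.15; 1 0 0 0 0.2; 1 0 0 0 0.25; 1 0 0 0 0.3; 1 0 0 0 0.35; 1 0 0 0 0.4; 1 0 0 0 0.4"
}}

```text
time: 14.22
tool_pos: [0.6599, 0.1222, 0.1506]
ee_rot: [3.141, 0.002, 2.57]
wrist_force: [4.1, -1.3, -0.5]
width: 0.0354
```

```bash
python3 m.py
```

```text
white r 0.0115 ang 172.1 (np.int32(214), array([271., 267.]))
yellow r 0.0233 ang 174.0 (np.int32(123), array([262., 220.]))
dist mm 11.758727801411426
t 14.2167 [0.6599 0.1222 0.1506] yaw 2.57 F [ 4.1 -1.3 -0.5] M [-0.264 -0.942  0.141] w 0.0354 j6 -0.9
```

Slip has just begun, about 3° relative so far. I'll continue in smaller steps.

>>> {"api": "servo_tool", "payload": {
  "series": "1 0 0 0 0.05; 1 0 0 0 0.1; 1 0 0 0 0.15; 1 0 0 0 0.2; 1 0 0 0 0.25; 1 0 0 0 0.3; 1 0 0 0 0.3"
}}

```text
time: 14.85
tool_pos: [0.6599, 0.1222, 0.1505]
ee_rot: [3.14, 0.001, 2.271]
wrist_force: [5.6, -1.6, -1.2]
width: 0.0357
```

```bash
python3 m.py
```

```text
white r 0.0116 ang 155.1 (np.int32(208), array([271., 267.]))
yellow r 0.0233 ang 159.5 (np.int32(123), array([260., 220.]))
dist mm 11.719046247493328
t 14.85 [0.6599 0.1222 0.1505] yaw 2.271 F [ 5.6 -1.6 -1.2] M [-0.342 -1.029  0.312] w 0.0357 j6 -0.601
```

>>> {"api": "servo_tool", "payload": {
  "series": "1 0 0 0 0.05; 1 0 0 0 0.1; 1 0 0 0 0.15; 1 0 0 0 0.2; 1 0 0 0 0.25; 1 0 0 0 0.3; 1 0 0 0 0.3"
}}

```text
time: 15.48
tool_pos: [0.6601, 0.1223, 0.1506]
ee_rot: [3.14, 0.001, 1.97]
wrist_force: [5.5, -2.0, -1.9]
width: 0.0359
```

```bash
python3 m.py
```

```text
white r 0.0116 ang 137.2 (np.int32(211), array([271., 267.]))
yellow r 0.0238 ang 179.5 (np.int32(103), array([241., 240.]))
dist mm 17.128191508638448
t 15.4833 [0.6601 0.1223 0.1506] yaw 1.97 F [ 5.5 -2.  -1.9] M [-0.302 -1.038  0.056] w 0.0359 j6 -0.3
```

```bash
python3 m.py w6
python3 - <<'E'
from h import *
a=cv2.imread('pics/w6.png')[150:340,190:370]
p,d=snapshot('side'); b=p[190:310,150:310,::-1]
cv2.imwrite('pics/c6.png',np.hstack([cv2.resize(a,(400,422),interpolation=2),cv2.resize(b,(400,422),interpolation=2)]))
E
```

```text
white r 0.0116 ang 137.4 (np.int32(211), array([271., 267.]))
yellow r 0.0239 ang 179.6 (np.int32(103), array([241., 240.]))
dist mm 17.12999354175624
t 15.5333 [0.6601 0.1223 0.1506] yaw 1.971 F [ 5.1 -1.2 -1.6] M [-0.331 -1.076  0.124] w 0.0357 j6 -0.302
```

View pics/c6.png

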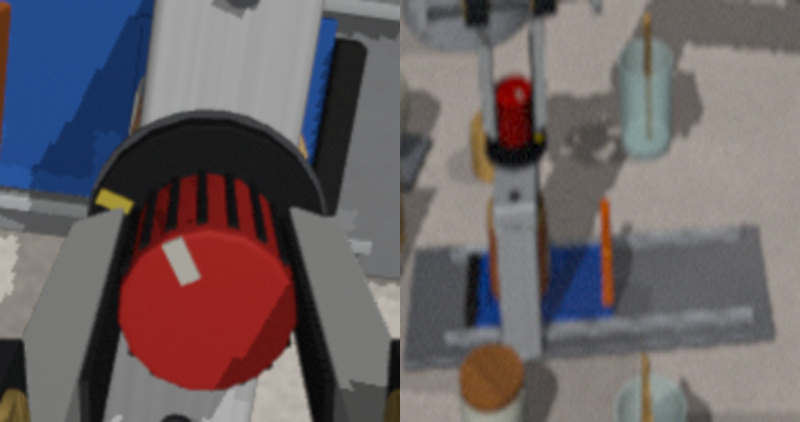

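The first click is confirmed: the white dash leads the yellow by about 42° and the marks are about 16–17 mm apart. However, the collar sprang back about 20° at the click, so the clamp may have relaxed. I'll take it up by 6°, far from a second click, and measure how the collar responds.

>>> {"api": "servo_tool", "payload": {
  "series": "1 0 0 0 0.03; 1 0 0 0 0.06; 1 0 0 0 0.1; 1 0 0 0 0.1"
}}

```text
time: 15.97
tool_pos: [0.6601, 0.1223, 0.1506]
ee_rot: [3.139, 0.001, 1.871]
wrist_force: [5.0, -0.7, -2.4]
width: 0.0357
```

```bash
python3 m.py
```

```text
white r 0.0116 ang 131.7 (np.int32(211), array([271., 267.]))
yellow r 0.024 ang 174.4 (np.int32(95), array([240., 240.]))
dist mm 17.36179471542823
t 15.9667 [0.6601 0.1223 0.1506] yaw 1.871 F [ 5.  -0.7 -2.4] M [-0.311 -1.118  0.127] w 0.0357 j6 -0.201
```

The collar follows the knob with no extra slip. I'll add 6° more, well under the previous slip point.

>>> {"api": "servo_tool", "payload": {
  "series": "1 0 0 0 0.03; 1 0 0 0 0.06; 1 0 0 0 0.1; 1 0 0 0 0.1"
}}

```text
time: 16.35
tool_pos: [0.6601, 0.1223, 0.1506]
ee_rot: [3.139, 0.001, 1.771]
wrist_force: [5.7, -1.5, -2.3]
width: 0.0353
```

```bash
python3 m.py
```

```text
white r 0.0117 ang 125.9 (np.int32(213), array([271., 267.]))
yellow r 0.0242 ang 169.3 (np.int32(92), array([240., 241.]))
dist mm 17.6223179096604
t 16.35 [0.6601 0.1223 0.1506] yaw 1.771 F [ 5.7 -1.5 -2.3] M [-0.325 -1.074  0.294] w 0.0353 j6 -0.101
```

Torque is rising again, so I'll stop here, let go and lift straight up.

>>> {"api": "servo_tool", "payload": {
  "series": "0.3 0 0 0 0; 0 0 0 0 0; -0.4 0 0 0 0; -1 0 0 0 0; -1 0 0 0 0; -1 0 0 0 0; -1 0 0 0 0; -1 0 0 0 0; -1 0 0 -1.5 0; -1 0 0 -4 0; -1 0 0 -7 0; -1 0 0 -10 0; -1 0 0 -10 0; -1 0 0 -10 0"
}}

```text
time: 17.57
tool_pos: [0.6602, 0.1225, 0.2537]
ee_rot: [3.136, 0.0, 1.769]
wrist_force: [0.2, -0.5, 0.4]
width: 0.0942
```

```bash
python3 m.py w7
python3 - <<'E'
from h import *
a=cv2.imread('pics/w7.png')
p,d=snapshot('side'); b=p[150:350,100:310,::-1]
cv2.imwrite('pics/c7.png',np.hstack([cv2.resize(a[60:360,130:430],(400,400)),cv2.resize(b,(400,400),interpolation=2)]))
E
```

```text
white r 0.0119 ang 152.5 (np.int32(82), array([268., 211.]))
yellow r 0.024 ang -165.4 (np.int32(48), array([252., 209.]))
dist mm 17.12663323890334
t 17.5667 [0.6602 0.1225 0.2537] yaw 1.769 F [ 0.2 -0.5  0.4] M [-0.104  0.058  0.001] w 0.0942 j6 -0.099
```

View pics/c7.png

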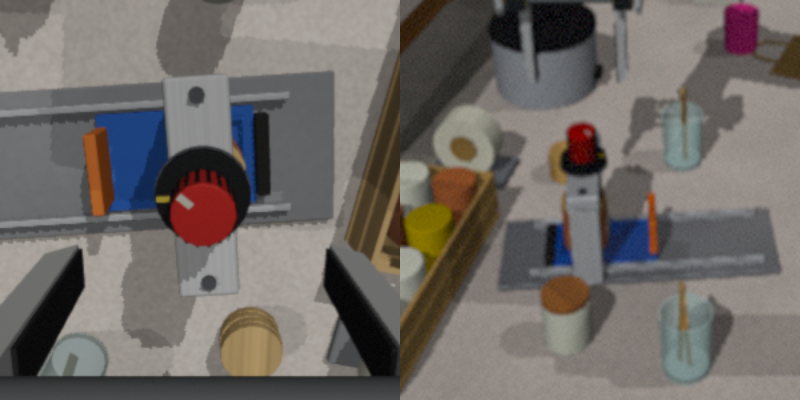

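After release the knob and collar turned back together by about 25°, while the slip stayed at one click (about 42°). The carriage is still on the stop and the neighbours are undisturbed. I need to know whether the pad still bears on the lid, so I'll re-measure the centre for a regrip and check for creep.

```bash
python3 m.py w8
python3 - <<'E'
from h import *
o=robot.get_obs(); p,d=snapshot("wrist"); X=cloud('wrist',d,o); hsv=cv2.cvtColor(p,cv2.COLOR_RGB2HSV); H,S,V=[hsv[...,i].astype(int) for i in range(3)]
m=((H<5)|(H>174))&(S>170)&(V>80)&(X[...,2]>.178)&(X[...,2]<.19); q=X[m]; k=cv2.minEnclosingCircle((q[:,:2]*1000).astype(np.float32));print(m.sum(),k)
A=R.from_euler('xyz',o['ee_rot']).as_matrix(); print('shift tool xy mm',((np.r_[k[0],0]-np.r_[o['tool_pos'][:2]*1000,0])@A).round(2))
E
```

```text
white r 0.0119 ang 152.3 (np.int32(84), array([271., 213.]))
yellow r 0.0239 ang -165.1 (np.int32(45), array([254., 211.]))
dist mm 17.132222752316054
t 17.6667 [0.6587 0.1223 0.2491] yaw 1.769 F [-1.3  0.4  0. ] M [-0.085  0.041  0.083] w 0.0941 j6 -0.099
1830 ((659.3909301757812, 122.52511596679688), 17.644960403442383)
shift tool xy mm [ 0.09  0.97 -0.  ]
```

>>> {"api": "servo_tool", "payload": {
  "series": "-1 0 0.1 2 0; -1 0 0.1 5 0; -1 0 0.1 8 0; -1 0 0.1 9.5 0; -1 0 0.1 9.9 0; -1 0 0.1 9.9 0; 0.1 0 0.1 9.9 0; 0.3 0 0.1 9.9 0; 1 0 0.1 9.9 0; 1 0 0.1 9.9 0; 1 0 0.1 9.9 0; 1 0 0.1 9.9 0; 1 0 0.1 9.9 0; 1 0 0.1 9.9 0; 1 0 0.1 9.9 0.05; 1 0 0.1 9.9 0.1; 1 0 0.1 9.9 0.15; 1 0 0.1 9.9 0.2; 1 0 0.1 9.9 0.2; 1 0 0.1 9.9 0.2"
}}

```text
time: 19.43
tool_pos: [0.6602, 0.1226, 0.1514]
ee_rot: [3.141, -0.0, 1.57]
wrist_force: [1.4, 0.1, -0.1]
width: 0.0355
```

```bash
python3 m.py
```

```text
white r 0.0119 ang 146.3 (np.int32(207), array([259., 276.]))
yellow none
t 19.4333 [0.6602 0.1226 0.1514] yaw 1.57 F [ 1.4  0.1 -0.1] M [-0.018 -0.047 -0.031] w 0.0355 j6 0.1
```

>>> {"api": "servo_tool", "payload": {
  "series": "0.3 0 0 0 0; 0.25 0 0 0 0; 0.22 0 0 0 0; 0.2 0 0 0 0; 0.17 0 0 0 0; 0.14 0 0 0 0; 0.1 0 0 0 0; 0.1 0 0 0 0"
}}

```text
time: 20.15
tool_pos: [0.6601, 0.1225, 0.1515]
ee_rot: [-3.142, -0.0, 1.569]
wrist_force: [0.9, 0.5, -0.5]
width: 0.0422
```

```bash
python3 m.py w9
```

```text
white r 0.0119 ang 146.4 (np.int32(211), array([259., 275.]))
yellow r 0.0208 ang -172.8 (np.int32(20), array([244., 261.]))
dist mm 14.148250072809642
t 20.15 [0.6601 0.1225 0.1515] yaw 1.569 F [ 0.9  0.5 -0.5] M [-0.055  0.057 -0.031] w 0.0422 j6 0.101
```

It holds at this angle with no spring-back. I'll keep tightening in small increments, releasing each time, to find the highest angle that the screw holds.

>>> {"api": "servo_tool", "payload": {
  "series": "1 0 0 0 0; 1 0 0 0 0; 1 0 0 0 0; 1 0 0 0 0; 1 0 0 0 0.04; 1 0 0 0 0.08; 1 0 0 0 0.12; 1 0 0 0 0.15; 1 0 0 0 0.15; 1 0 0 0 0.15"
}}

```text
time: 21.03
tool_pos: [0.6603, 0.1225, 0.1515]
ee_rot: [3.141, -0.0, 1.42]
wrist_force: [0.2, -0.7, -0.6]
width: 0.036
```

```bash
python3 m.py
```

```text
white r 0.0119 ang 137.7 (np.int32(207), array([259., 276.]))
yellow none
t 21.0333 [0.6603 0.1225 0.1515] yaw 1.42 F [ 0.2 -0.7 -0.6] M [-0.076 -0.061  0.094] w 0.036 j6 0.25
```

>>> {"api": "servo_tool", "payload": {
  "series": "0.3 0 0 0 0; 0.25 0 0 0 0; 0.22 0 0 0 0; 0.2 0 0 0 0; 0.17 0 0 0 0; 0.14 0 0 0 0; 0.1 0 0 0 0; 0.1 0 0 0 0"
}}

```text
time: 21.75
tool_pos: [0.6601, 0.1225, 0.1515]
ee_rot: [-3.141, -0.0, 1.419]
wrist_force: [0.1, 0.5, 0.7]
width: 0.0424
```

```bash
python3 m.py w10
```

```text
white r 0.012 ang 149.7 (np.int32(204), array([257., 280.]))
yellow r 0.0222 ang -171.0 (np.int32(9), array([243., 268.]))
dist mm 14.983267350254957
t 21.75 [0.6601 0.1225 0.1515] yaw 1.419 F [0.1 0.5 0.7] M [-0.049  0.045  0.018] w 0.0424 j6 0.251
```

Released from 137.7° the knob springs back to 149.7°, but from 146.4° it held. So the pad is loaded and the screw's holding limit lies between those angles. I'll set about 145°, which is near the maximum force that still holds by itself.

>>> {"api": "servo_tool", "payload": {
  "series": "1 0 0 0 0; 1 0 0 0 0; 1 0 0 0 0; 1 0 0 0 0; 1 0 0 0 0.03; 1 0 0 0 0.06; 1 0 0 0 0.08; 1 0 0 0 0.08; 1 0 0 0 0.08"
}}

```text
time: 22.55
tool_pos: [0.6603, 0.1225, 0.1515]
ee_rot: [3.141, -0.0, 1.339]
wrist_force: [1.4, -0.2, -0.0]
width: 0.0357
```

```bash
python3 m.py
```

```text
white r 0.012 ang 145.1 (np.int32(204), array([257., 280.]))
yellow none
t 22.55 [0.6603 0.1225 0.1515] yaw 1.339 F [ 1.4 -0.2 -0. ] M [-0.081 -0.141  0.071] w 0.0357 j6 0.331
```

>>> {"api": "servo_tool", "payload": {
  "series": "0.3 0 0 0 0; 0.25 0 0 0 0; 0.22 0 0 0 0; 0.2 0 0 0 0; 0.17 0 0 0 0; 0.14 0 0 0 0; 0.1 0 0 0 0; 0.1 0 0 0 0"
}}

```text
time: 23.27
tool_pos: [0.66, 0.1226, 0.1515]
ee_rot: [-3.141, -0.0, 1.339]
wrist_force: [-0.4, -0.6, 0.2]
width: 0.0424
```

```bash
python3 m.py
```

```text
white r 0.012 ang 145.4 (np.int32(205), array([257., 280.]))
yellow none
t 23.2667 [0.66   0.1226 0.1515] yaw 1.339 F [-0.4 -0.6  0.2] M [-0.076  0.119  0.038] w 0.0424 j6 0.331
```

Holds at 145.4°. I'll open fully, rise, and do the final check.

>>> {"api": "servo_tool", "payload": {
  "series": "-0.4 0 0 0 0; -1 0 0 0 0; -1 0 0 0 0; -1 0 0 0 0; -1 0 0 0 0; -1 0 0 0 0; -1 0 0 -1.5 0; -1 0 0 -4 0; -1 0 0 -7 0; -1 0 0 -10 0; -1 0 0 -10 0; -1 0 0 -10 0; -1 0 0 -10 0"
}}

```text
time: 24.4
tool_pos: [0.6599, 0.1225, 0.2506]
ee_rot: [-3.141, 0.0, 1.339]
wrist_force: [-0.6, -0.7, 0.1]
width: 0.0942
```

```bash
python3 m.py w11; python3 m.py
python3 - <<'E'
from h import *
a=cv2.imread('pics/w11.png')
p,d=snapshot('side'); b=p[150:350,100:310,::-1]
cv2.imwrite('pics/c11.png',np.hstack([cv2.resize(a[60:360,130:430],(400,400)),cv2.resize(b,(400,400),interpolation=2)]))
E
```

```text
white r 0.0122 ang 143.8 (np.int32(86), array([267., 216.]))
yellow r 0.0248 ang -175.2 (np.int32(33), array([253., 218.]))
dist mm 17.51320138121992
t 24.4 [0.6599 0.1225 0.2506] yaw 1.339 F [-0.6 -0.7  0.1] M [-0.062  0.074  0.012] w 0.0942 j6 0.331
white r 0.0121 ang 143.5 (np.int32(87), array([267., 216.]))
yellow r 0.025 ang -174.8 (np.int32(36), array([254., 218.]))
dist mm 17.843742551166063
t 24.45 [0.6595 0.1225 0.2494] yaw 1.339 F [ 0.1 -0.3 -0.8] M [-0.1    0.102 -0.035] w 0.0939 j6 0.331
```

View pics/c11.png

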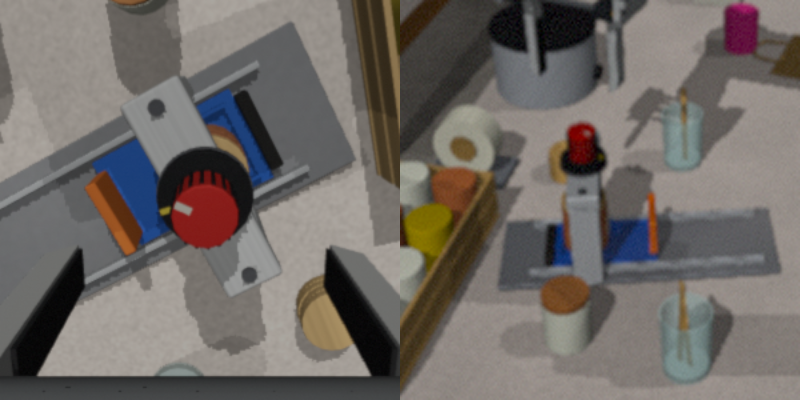

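The carriage is against the stop, the candle is upright under the pad, the slip is about 42° (one click), and the robot is clear. I'm handing the job in.

```bash
python3 -c "
from bench import robot; print(robot.close_job())"
```

```text
the job is handed in; nothing more can be done
None
```

The job is handed in at about 24.5 s. The carriage is home, the knob has slipped one click, and I believe the candle is clamped, though I could not measure the clamping force. No verdict came back.

- **Push:** I pushed the carriage slowly until it stalled on the rubber stop. The wrist force never read more than about 10 N, against the 25 N limit.
- **Knob:** I turned the knob clockwise in one grip to the first click. My last reading put the dashes 17.5 to 17.8 mm apart at about 42° slip. My readings run about 0.7 mm high, so the true distance is roughly 17 mm, inside the 15 to 24 mm window.
- **Spring-back:** The collar turned back about 20° at the click, so I tightened about 12° more. When I let go, knob and collar unwound together by about 25°, with no change in slip.
- **Re-tightening:** I regripped and tightened in small steps, releasing each time. Released from further round, the knob sprang back about 12°, which shows the pad was loaded there. At the final angle it held without moving.
- **Last views:** The carriage was against the stop, the candle upright under the pad, the neighbours in view undisturbed, and the robot clear.
- **Not confirmed:** That the pad bears on the lid with more than 8 N rests on this spring-back behaviour. Two close-up readings with a finger hiding most of the yellow dash gave 14 to 15 mm, and I disregarded them.

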